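# Fetch the rear scoop from the crowded hook and dock it under the chute

### The arm

A 6-joint arm with a two-finger parallel gripper is mounted at the origin on the work surface. World frame = base frame: x ahead of the robot, y to its left, z up, the work surface at z = 0. Lengths are in mm, angles in rad, forces in N, time in s.
With the tool pointing down it reaches from about 350 to 975 mm from the base axis. Payload 7.1 kg.
Tool frame: the origin (TCP) lies between the finger pads; the fingertips stand 25 mm ahead of it and the grasp point (between the pads) lies 6 mm ahead of it; z points along the fingers, y is the line along which they close (so a half turn about z gives the same grasp; the last joint's range is limited). The gripper opens to 88 mm and grips with 3 to 60 N. Pads are 20 mm wide; open, the fingers measure 115 mm over their backs; the gripper's body (75 mm by 178 mm) begins 61 mm behind the grasp point.
Start: joints at [-1.288, 0.423, 1.63, -0, 1.089, -0.019], TCP at [185.792, -596.73, 247.675] pointing down, gripper open.
Joint ranges: [-3, 3], [-0.9, 2.11], [0.09, 2.58], [-1.31, 4.45], [0.11, 2.69], [-2.54, 2.54]. Speed limits (rad/s): [2.39, 2.39, 3.01, 3.14, 3.14, 3.14].

### API

Orientations are given as a rotation vector (axis times angle).
In Python, from station import bot gives the robot as it stands.
- The arm moves only by the shell command python3 steer.py 'ROWS' [OPENING] [FORCE]. ROWS is rows parted by semicolons, their numbers by spaces, 1 to 20 of them, each of 6 numbers: dx, dy, dz in mm, then a rotation vector rx, ry, rz in rad; each row is the pose to reach, as a shift and turn from the pose commanded when the command began, along the tool's axes at that moment; what a row does not reach only later rows make up. A row lasts 1/10 s, in which the tool goes at most 50 mm and 0.15 rad, less where a joint would pass 70% of its speed; a pose out of reach is approached as far as the arm can. OPENING is the opening from 0.0 (shut) to 1.0 (fully open), set as the command begins (- or left out keeps the last). The fingers move at their own pace and stop on an object; FORCE is the grip in N (left out, the last holds). Time passes only in rows, so rows that do not move let the fingers close. It prints the time, the measured TCP pose, the force, the opening and the grip force at its end.
- bot.read_state(): the state, without advancing time (a new reading comes with each control period).
- bot.camera(name): name is "scene" or "side" or "wrist"; returns a dict with "img" (400x640x3 uint8, red, green, blue), "range_z" (400x640 float32, mm along the optical axis (not along the pixel's ray), 0 where there is no reading), "fovy" (degrees; the focal length in pixels is half the picture's height over the tangent of half this angle, whatever the lens; pixels are square), "cx", "cy" (the principal point, pixels), "k1" (the pictures are not rectified: a ray, as slopes to the right and down, at radius r is drawn at 1 + k1 r^2 times it, then the intrinsics apply), "rvec" (rotation vector, rad) and "tvec" (3), from world to camera coordinates, as OpenCV has them; the wrist camera has in their place "mount" (4x4, takes a point from camera to tool coordinates, whose origin is the TCP and whose axes are the flange's). Camera axes: x right, y down, z forward; pixel columns grow to the right and rows downward; lengths in mm; the calibration is good to about 2 mm. A picture is of the moment at which its call begins: read the wrist's pose just before it.
- bot.job_done(): hands the job in; it is judged then, once.
The state is a dict: "time": time; "joint_positions": joint angles; "dq": joint speeds; "effort": joint torques, N m; "ee_pos": TCP position; "orientation": TCP orientation; "force": force on the tool from outside, world axes, zero at the start; "wrist_torque": the same for the moment, N m; "opening": opening from 0.0 (shut) to 1.0 (fully open); "grasp_force": force on a finger pad.
Only numpy, scipy, OpenCV 4.12 (cv2) and the standard library are available. Lean on these libraries where they do the work, as an engineer would, in place of code of your own. Each camera call takes 0.05 s, during which the arm holds its last target. There are 200 camera calls.

### The job

The red scoop hangs at the back of the full hook: move the grey lid and the steel tamper in front of it over to the spare hook, leaving both hanging there. Then take the red scoop off and stand it upright on the open counter, let go, take hold of it afresh, and set it upright on the floor of the steel hopper, slid fully home so that a broad side lies flat against the black back stop under the chute. Leave the beaker, the jar and the brush alone.

Things in the scene. Friction and masses are not known exactly. Their poses are not given: they have to be found in the camera images.
- full_hook: Fixed grey post (20 across, top at 202) on a dark base plate 150 x 100 x 12, carrying three things on its rod. Origin at counter level under the post; the steel rod, 8 thick, leaves the post along own -x, level, its axis 200 above the counter. In order from the post: red scoop (about 50 from it), tamper (98), lid (138). Sizes in mm.
- full_hook_tip (a point): Tip of full_hook's rod: the rod is straight for 160 from the post, then turns up 45 degrees and ends 176 from the post, the top of the tip 216 above the counter. The point is the middle of the rounded end, 172 from the post and 212 high. Sizes in mm.
- spare_hook: Second hook stand, the same as full_hook in every size and axis, its rod empty at the start. Which stand is to the left varies. Sizes in mm.
- spare_hook_tip (a point): Tip of spare_hook's rod, the same as full_hook_tip. Sizes in mm.
- red_scoop: Red aluminium box scoop, open on top, flat bottom: 44 (x) x 64 (y) x 60 high, walls 3, 108 high with its rigid loop. Origin at the centre of its underside, z up. Its faces to own +x and -x (64 wide) are the broad sides. 0.14 to 0.24 kg. Sizes in mm.
- red_scoop_eye (a point): Middle of the underside of the top bar of the scoop's loop, 94 above the scoop's underside; rests on the rod (204 above the counter) when hung. The flat loop stands in the scoop's y-z plane: 10 thick along x, 56 wide outside along y, side straps 5 thick, window 46 wide and 34 high below this point, solid top bar 14 high above it. Sizes in mm.
- tamper: Steel tamper: round foot 40 across and 16 high, shaft 14 thick, loop on top, 114 high in all. Origin at the centre of its underside, z up. 0.24 to 0.36 kg. Sizes in mm.
- tamper_eye (a point): Middle of the underside of the top bar of the tamper's loop, 100 above its underside; rests on the rod when hung. The flat loop stands in its y-z plane: 10 thick along x, 36 wide outside along y, side straps 5 thick, window 26 wide and 34 high below this point, solid top bar 14 high above it. Sizes in mm.
- lid: Grey plastic square lid hanging on edge, 70 x 70, 10 thick (x), with a loop on its upper edge, 118 high in all. Origin at the middle of its lower edge, z up. 0.08 to 0.13 kg. Sizes in mm.
- lid_eye (a point): Middle of the underside of the top bar of the lid's loop, 104 above its lower edge; rests on the rod when hung. The flat loop stands in the lid's y-z plane, the same sizes as the tamper's: 10 thick, 36 wide, window 26 x 34 below this point, top bar 14 high above it. Sizes in mm.
- hopper: Fixed stainless hopper with chute and grey meter behind. Origin at counter level. Front (own -x) and top are open; floor plate 12 thick from x = -65; side walls 6 thick, inner faces at y = +37 and -37, tops 110 above the counter. Chute (63 wide, sides 20 high) starts at x = 70, 75 above the counter, rising along +x at 28 degrees to the meter at x = 295. Sizes in mm.
- hopper_stop (a point): Middle of the foot of the black back stop's face, on the hopper floor: x = 40, y = 0, 12 above the counter in the hopper's frame. The face looks to the hopper's -x, spans wall to wall, top 70 above the counter; rigid. The scoop is fully home when a broad side (22 from its middle) touches it. Sizes in mm.
- beaker: Frosted glass beaker, 68 across, 85 high, standing on the counter; origin at the centre of its underside. Bystander. Sizes in mm.
- jar: Amber glass jar with a cap, 60 across, 95 high, standing; origin at the centre of its underside. Bystander. Sizes in mm.
- brush: Hand brush lying on the counter; origin at its underside. Bystander. Sizes in mm.

How it is judged (in metres and radians):
On the way, in this order (a step that is already met when the one before it is completed fails the run):
1. the lid and the tamper both hang by their loops on the spare hook, let go (x of lid_eye in the frame of spare_hook between -0.168 and -0.015 m and y of lid_eye in the frame of spare_hook between -0.02 and 0.02 m and z of lid_eye in the frame of spare_hook between 0.196 and 0.212 m and contact force between the fingers and lid below 0.05 N and x of tamper_eye in the frame of spare_hook between -0.168 and -0.015 m and y of tamper_eye in the frame of spare_hook between -0.02 and 0.02 m and z of tamper_eye in the frame of spare_hook between 0.196 and 0.212 m and contact force between the fingers and tamper below 0.05 N), for 0.2 s.
2. the red scoop stands upright on the open counter, let go (contact force between the fingers and red_scoop below 0.05 N and linear speed of red_scoop below 0.05 m/s and height (world z) of red_scoop below 0.006 m and angle between red_scoop's own z axis and vertical below 0.1 rad), for 0.2 s.
At the end, for the whole second after the job is handed in: The lid and the tamper hang by their loops on the spare hook's rod, released and still; the red scoop stands upright (within 0.1 rad) on the hopper floor, released and still, a broad side toward the back stop within 8 mm of touching it and squared to it within 0.15 rad (all of step 1 and linear speed of each of lid, tamper, red_scoop below 0.05 m/s and contact force between the fingers and red_scoop below 0.05 N and x of red_scoop in the frame of hopper between 0.01 and 0.026 m and y of red_scoop in the frame of hopper between -0.012 and 0.012 m and z of red_scoop in the frame of hopper between 0.006 and 0.018 m and angle between red_scoop's own z axis and vertical below 0.1 rad and angle between the x axis of red_scoop and the x axis of hopper, either way round below 0.15 rad).
It fails at once if the beaker is pushed more than 30 mm from its place or tipped over (distance of beaker from where it was at the start of the episode above 0.03 m or angle between beaker's own z axis and vertical above 0.4 rad).
It fails at once if the jar is pushed more than 30 mm from its place or tipped over (distance of jar from where it was at the start of the episode above 0.03 m or angle between jar's own z axis and vertical above 0.4 rad).
It fails at once if the brush is pushed more than 30 mm from its place (distance of brush from where it was at the start of the episode above 0.03 m).
It also fails if it takes over 70 s, if anything falls off the work surface, if the arm or the gripper's body presses on something with over 40 N, if the wrist force passes 120 N, or if a joint passes its speed limit or range.

## Working session

There is one attempt and no reset: what is moved stays moved. The work goes in short steps, Python scripts to look and compute and a shell command to move; the robot and the scene stay as the last step left them, time stands still between calls to the robot, and variables do not carry over. Pictures are saved under pics/ and viewed, at most 10 in all, crops included, and the job is handed in when it is done.

```bash
ls; mkdir -p pics; python3 - <<'E'
from station import bot
import cv2,numpy as np
s=bot.read_state();print(s)
for n in("scene","side"):
    c=bot.camera(n);cv2.imwrite(f"pics/{n}0.png",c["img"][:,:,::-1]);np.savez(f"{n}0.npz",**c)
    print(n,{k:v for k,v in c.items() if k not in("img","range_z")},(c["range_z"]>0).mean())
E
```

```text
pics
station.py
steer.py
{'time': 0.0, 'joint_positions': array([-1.28802856e+00,  4.23858348e-01,  1.63071585e+00, -7.79600670e-05,
        1.08858625e+00, -1.90124890e-02]), 'dq': array([ 0.00044573, -0.00084118, -0.00127188,  0.00010506,  0.00149237,
       -0.00013438]), 'effort': array([ 5.73113230e-04, -5.44618034e+01, -2.73658222e+01,  6.44317525e-02,
        2.28616077e-02, -1.46253719e-04]), 'ee_pos': array([ 185.61218367, -596.24344878,  246.88058191]), 'orientation': array([-3.10436071e+00, -4.72062504e-01,  4.31129743e-04]), 'force': array([ 0.50675416, -0.32237874, -0.87262104]), 'wrist_torque': array([-0.01089483,  0.02417156,  0.01642581]), 'grasp_force': 0.0, 'opening': 0.9984398358930379}
scene {'fovy': 47.39368080308023, 'cx': 320.3441308519966, 'cy': 195.77300658692033, 'k1': -0.12438938353015015, 'rvec': array([ 1.82097901,  1.89319913, -0.64874318]), 'tvec': array([  17.58486356, -336.92545048, 1527.29194799])} 0.9960078125
side {'fovy': 53.32577481434769, 'cx': 321.36279423751074, 'cy': 197.79206294162447, 'k1': -0.031349656622733264, 'rvec': array([ 2.17478414, -0.20075765,  0.09722856]), 'tvec': array([-524.19637326,  175.61681197,  888.21858499])} 0.995875
```

View pics/scene0.png

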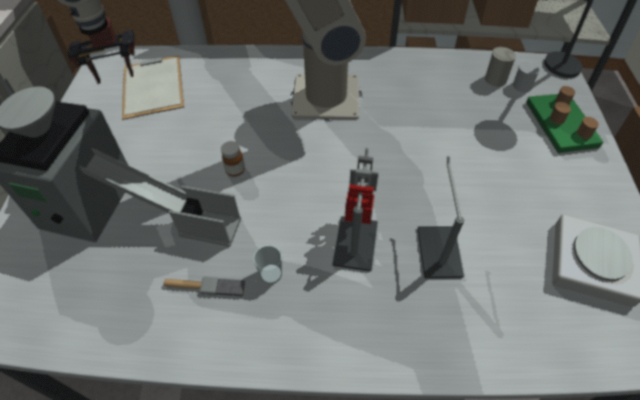

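View pics/side0.png

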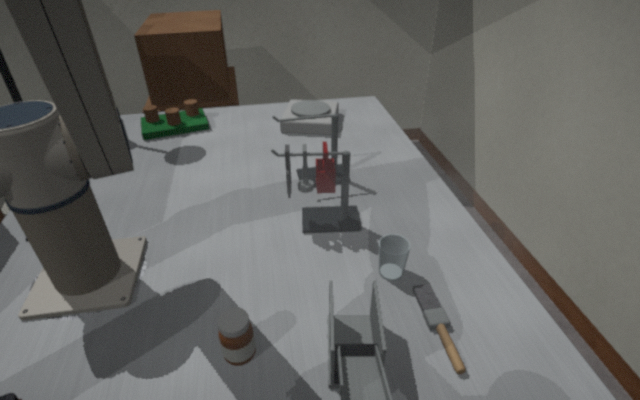

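The scene view shows the full hook's post at about (357,215), its rod tip at (367,152), and the red scoop at (360,203). The spare hook's post top is at (459,222), its tip at (448,159). The hopper is near (207,215), open to the right. The side view shows the full hook's rod from (275,152) to (345,155), the spare hook behind it, and the hopper at (357,330).

```bash
cat > h.py <<'E'
import cv2,numpy as np
from scipy.spatial.transform import Rotation as R
def slopes(c,uv):
    f=200/np.tan(np.radians(c["fovy"])/2)
    d=(np.asarray(uv,float)-[c["cx"],c["cy"]])/f
    K=np.eye(3);D=np.array([float(c["k1"]),0,0,0])
    return cv2.undistortPoints(d.reshape(-1,1,2),K,D,None,None).reshape(-1,2)
def Tcw(c,st=None):  # camera->world R,t
    if "mount" in c:
        M=np.asarray(c["mount"]);Rt=R.from_rotvec(st["orientation"]).as_matrix()
        return Rt@M[:3,:3],Rt@M[:3,3]+st["ee_pos"]
    Rw=R.from_rotvec(c["rvec"]).as_matrix();return Rw.T,-Rw.T@np.asarray(c["tvec"])
def cloud(c,st=None):
    v,u=np.mgrid[:400,:640];s=slopes(c,np.c_[u.ravel(),v.ravel()])
    z=np.asarray(c["range_z"]).ravel().astype(float)
    Rm,t=Tcw(c,st);P=(np.c_[s,np.ones(len(s))]*z[:,None])@Rm.T+t
    P[z<=0]=np.nan;return P.reshape(400,640,3)
def ray(c,uv,st=None):
    Rm,t=Tcw(c,st);return t,np.r_[slopes(c,[uv])[0],1]@Rm.T
def onz(c,uv,z,st=None):
    o,d=ray(c,uv,st);return o+d*(z-o[2])/d[2]
def tri(a,b):
    (o,d),(p,e)=a,b;k=np.linalg.lstsq(np.c_[d,-e],p-o,rcond=None)[0]
    q,w=o+k[0]*d,p+k[1]*e;return (q+w)/2,np.linalg.norm(q-w)
def load(n):
    z=np.load(n+".npz");return {k:z[k] for k in z}
E
python3 - <<'E'
from h import *
np.set_printoptions(precision=1,suppress=True)
out=[]
for n in("scene0","side0"):
    c=load(n);P=cloud(c);img=c["img"]
    t=P[...,2];print(n,"table z",np.nanmedian(t[(P[...,0]>300)&(P[...,0]<900)&(abs(P[...,1])<400)]))
    # topdown height map 1px=2mm, x 250..850 ->rows, y -700..400
    m=(P[...,0]>250)&(P[...,0]<850)&(abs(P[...,1]+100)<500)&(t>6)&(t<260)
    H=np.zeros((300,500),np.uint8);q=P[m]
    o=np.argsort(q[:,2]);q=q[o]
    H[((850-q[:,0])/2).astype(int),((400-q[:,1])/2).astype(int)]=np.clip(q[:,2],20,255)
    out.append(H)
    nb,l,st,ce=cv2.connectedComponentsWithStats((m&(t>12)).astype(np.uint8))
    for i in range(1,nb):
        if st[i,4]>60: k=P[l==i];print(st[i],ce[i],"min",k.min(0),"max",k.max(0),"med",np.median(k,0))
cv2.imwrite("pics/top.png",cv2.applyColorMap(np.vstack(out),cv2.COLORMAP_TURBO))
E
```

```text
scene0 table z 0.7394123166548638
[  51  112  189  132 9484] [134.8 190.3] min [ 367.8 -600.    12. ] max [ 605.6 -211.5  260. ] med [ 514.1 -525.6  115.8]
[221 141  24  34 608] [232.  157.8] min [ 308.7 -282.7   12.1] max [ 365.6 -225.1   99.7] med [ 351.7 -249.6   69.1]
[ 333  147   46  123 2742] [359.  211.8] min [436.2  41.4  12. ] max [655.2 154.6 222.8] med [565.8  99.4 143.2]
[ 418  156   46  121 1400] [445.7 238.7] min [457.9 260.4  12. ] max [671.1 363.9 215.9] med [628.  309.9  15.6]
[253 245  29  38 805] [268.1 262.4] min [ 636.7 -145.6   12.2] max [705.1 -79.   89.1] med [ 659.2 -113.3   57.7]
[164 276  80  19 929] [210.3 284.9] min [ 692.5 -372.3   12. ] max [ 737.8 -172.1   26.4] med [ 716.4 -246.4   18.4]
side0 table z 0.898653551283644
[ 271  113   90  118 3678] [322.7 178.5] min [436.2  37.9  12. ] max [660.  359.  220.3] med [561.3  92.2 126.7]
[ 379  234   32   44 1163] [393.1 254.5] min [ 636.4 -148.3   12.1] max [704.  -80.2  87.6] med [ 668.5 -125.7   60.9]
[ 328  280   64  120 4520] [358.4 354.5] min [ 476.  -470.9   12. ] max [ 592.5 -211.7  160.6] med [ 526.5 -355.6   94.9]
[ 413  284   52   88 1347] [437.8 321.1] min [ 690.9 -375.4   12. ] max [ 733.2 -175.9   22.8] med [ 710.2 -263.8   18.2]
[ 217  307   39   57 1661] [235.6 334.7] min [ 303.5 -287.8   12.3] max [ 362.7 -229.9   98.4] med [ 334.9 -274.9   73.4]
```

View pics/top.png

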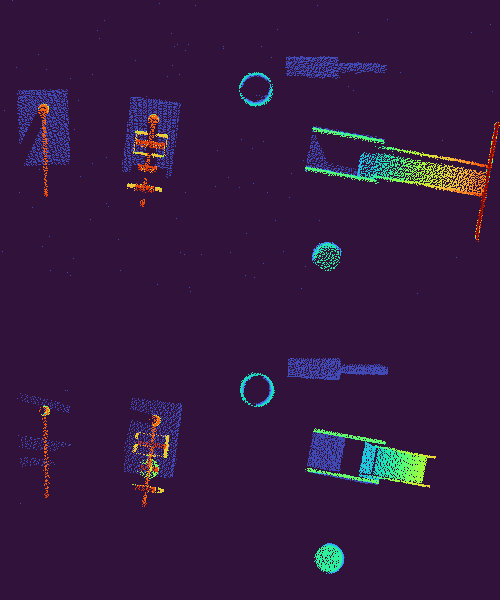

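The height maps (upper: scene, lower: side) agree. Spare post at about (44,108), its rod down to (46,195). Full post at about (153,119), with its rod down to (143,205). The hopper walls run from (310,130)–(383,141) and (307,169)–(377,181). Next I fit these.

```bash
python3 - <<'E'
from h import *
np.set_printoptions(precision=1,suppress=True)
for n in("scene0","side0"):
    c=load(n);P=cloud(c).reshape(-1,3);I=c["img"].reshape(-1,3).astype(int)
    ok=~np.isnan(P[:,0]);P=P[ok];I=I[ok]
    x,y,z=P.T
    print("==",n)
    for nm,(a,b) in dict(full=(30,165),spare=(250,370)).items():
        m=(y>a)&(y<b)&(x>420)&(x<680)
        r=P[m&(z>194)&(z<222)]
        # post: pts with z 30..180 within dense? use top 195..206 with x max cluster
        px=r[r[:,0]>r[:,0].max()-22];print(nm,"post top",px.mean(0),px.max(0),len(px))
        rod=r[(r[:,2]>196)&(r[:,2]<208)&(r[:,0]<px[:,0].min()-3)]
        if nm=="full":
            rod=rod[abs(rod[:,1]-np.median(rod[:,1]))<14]
        k=np.polyfit(rod[:,0],rod[:,1],1);
        for _ in range(3):
            e=rod[:,1]-np.polyval(k,rod[:,0]);rod=rod[abs(e)<5];k=np.polyfit(rod[:,0],rod[:,1],1)
        print(" rod line slope",k,"y at 450,520,600",np.polyval(k,[450,520,600]),"z",np.percentile(rod[:,2],[5,50,95]),"xmin",r[:,0].min(),len(rod))
        tip=r[r[:,0]<r[:,0].min()+8];print(" tip",tip.mean(0),tip.max(0))
        b=P[m&(z>8)&(z<16)]
        if len(b)>50:
            rc=cv2.minAreaRect(b[:,:2].astype(np.float32));print(" base",rc)
    # full hook axis coordinate profile
    m=(y>30)&(y<165)&(x>420)&(x<680)&(z>25)
    q=P[m];d=np.array([-1,0]) 
    for lo,hi in((206,222),(150,195),(95,140)):
        w=q[(q[:,2]>lo)&(q[:,2]<hi)];h,e=np.histogram(w[:,0],np.arange(430,640,5));print(lo,dict((int(a),int(b)) for a,b in zip(e,h) if b))
    s=(x>470)&(x<600)&(y>-480)&(y<-200)
    w=P[s&(z>104)&(z<116)&(y>-372)]
    ml=np.median(w[:,0]-(0.15*w[:,1]))
    for nm,g in(("hi",w[(w[:,0]-.15*w[:,1])>ml+0]),("lo",w[(w[:,0]-.15*w[:,1])<ml])):
        rc=cv2.minAreaRect(g[:,:2].astype(np.float32));k=np.polyfit(g[:,1],g[:,0],1);print("wall",nm,rc,k,"z",np.median(g[:,2]),"y",g[:,1].min(),g[:,1].max(),len(g))
    f=P[s&(z>8)&(z<16)];print("floor",cv2.minAreaRect(f[:,:2].astype(np.float32)),len(f))
    st=P[s&(z>66)&(z<74)&(y>-372)];print("stop top",st.min(0),st.max(0),st.mean(0),len(st))
E
```

```text
== scene0
full post top [611.1  93.3 201.6] [619.9 102.6 207.2] 74
 rod line slope [ -0.1 166.5] y at 450,520,600 [112.7 104.4  94.8] z [200.1 204.  207. ] xmin 436.17615409722976 107
 tip [440.6 115.2 212.8] [443.3 118.2 216.9]
 base ((576.1387329101562, 97.70870208740234), (100.39743041992188, 151.4302520751953), 82.77337646484375)
spare post top [630.6 312.9 201.3] [640.4 322.6 207.2] 77
 rod line slope [  0.  295.9] y at 450,520,600 [307.5 309.2 311.3] z [199.8 203.5 206.3] xmin 457.86977436161146 181
 tip [461.7 307.8 211.2] [465.7 311.3 215.9]
 base ((595.3832397460938, 313.04339599609375), (150.67042541503906, 101.91682434082031), 2.4193038940429688)
206 {435: 4, 440: 12, 445: 5, 450: 2, 460: 1, 465: 13, 470: 34, 475: 53, 480: 1, 505: 13, 510: 34, 515: 57, 520: 3, 525: 2, 530: 1, 535: 1, 540: 1, 550: 9, 555: 34, 560: 78, 565: 50, 570: 2, 575: 1, 580: 1, 595: 2, 610: 1}
150 {465: 16, 470: 40, 475: 55, 480: 13, 505: 9, 510: 21, 515: 23, 520: 2, 535: 35, 540: 62, 545: 7, 550: 10, 555: 38, 560: 47, 565: 36, 570: 7, 575: 46, 580: 55, 585: 23, 605: 4, 610: 25, 615: 70, 620: 4}
95 {4
[... 1804 characters left out ...]
: 5, 535: 29, 540: 20, 545: 27, 550: 25, 555: 27, 560: 22, 565: 20, 570: 24, 575: 17, 580: 4, 595: 8, 600: 39, 605: 36, 610: 25, 615: 19}
wall hi ((577.2916259765625, -298.951416015625), (144.48593139648438, 6.587237358093262), 80.03053283691406) [  0.2 630.1] z 110.02365484567997 y -370.1988396779643 -227.44481838759748 289
wall lo ((533.2589111328125, -296.6860656738281), (160.8479461669922, 79.94580078125), 80.939453125) [  0.1 519.5] z 110.15217866082855 y -371.8322120488435 -211.6639064657149 289
floor ((534.0845947265625, -290.8893737792969), (147.4337158203125, 82.83988189697266), 78.85257720947266) 1219
stop top [ 483.6 -369.9   66. ] [ 585.6 -234.8   73.9] [ 529.8 -332.6   70.2] 567
```

```bash
cat > go.py <<'E'
# usage: go.py x y z yaw(tool x heading) -> shift/turn in tool axes (from measured pose)
import sys;from h import *;from station import bot
s=bot.read_state();a=list(map(float,sys.argv[1:5]))
Rt=R.from_rotvec(s["orientation"]);Rd=R.from_euler("z",a[3])*R.from_rotvec([np.pi,0,0])
d=Rt.inv().apply(np.array(a[:3])-s["ee_pos"]);r=(Rt.inv()*Rd).as_rotvec()
x=Rt.as_matrix()[:,0]
print("t",round(s["time"],2),"at",s["ee_pos"].round(1),"yaw",round(np.arctan2(x[1],x[0]),4),"q",s["joint_positions"].round(2))
print("shift",d.round(1),"turn",r.round(4),"| rows ~",int(np.ceil(max(np.linalg.norm(d)/50,np.linalg.norm(r)/.15))))
E
python3 go.py 440 112 330 -0.125; python3 - <<'E'
from station import bot
c=bot.camera("wrist");print(c["mount"],c["fovy"],c["k1"])
E
python3 steer.py '453 -601 -82 0 0 0.427;453 -601 -82 0 0 0.427;453 -601 -82 0 0 0.427;453 -601 -82 0 0 0.427;453 -601 -82 0 0 0.427;453 -601 -82 0 0 0.427;453 -601 -82 0 0 0.427;453 -601 -82 0 0 0.427;453 -601 -82 0 0 0.427;453 -601 -82 0 0 0.427;453 -601 -82 0 0 0.427;453 -601 -82 0 0 0.427;453 -601 -82 0 0 0.427;453 -601 -82 0 0 0.427;453 -601 -82 0 0 0.427;453 -601 -82 0 0 0.427;453 -601 -82 0 0 0.427;453 -601 -82 0 0 0.427;453 -601 -82 0 0 0.427' 0.7 20; python3 go.py 440 112 330 -0.125
```

```text
time: 2.05
ee_pos: [439.1, 110.4, 329.3]
orientation: [3.135, -0.199, -0.001]
force: [0.3, -0.3, -0.9]
opening: 0.702
grasp_force: 0.0
t 2.05 at [439.1 110.4 329.3] yaw -0.127 q [ 0.22  0.06  1.91 -0.    1.17  1.92]
shift [ 0.7 -1.7 -0.7] turn [ 0.0006  0.0008 -0.002 ] | rows ~ 1
```

```bash
cat > w.py <<'E'
import sys;from h import *;from station import bot
s=bot.read_state();c=bot.camera("wrist");n=sys.argv[1]
cv2.imwrite(f"pics/{n}.png",c["img"][:,:,::-1]);np.savez(n+".npz",ee_pos=s["ee_pos"],orientation=s["orientation"],**c)
E
python3 w.py w1; python3 - <<'E'
from h import *
np.set_printoptions(precision=1,suppress=True)
c=load("w1");P=cloud(c,c);P=P[~np.isnan(P[...,0])]
m=(P[:,2]>200)&(P[:,2]<226)&(P[:,0]>425)&(P[:,0]<640)&(P[:,1]>60)&(P[:,1]<150);q=P[m]
u=np.array([np.cos(-.125),np.sin(-.125)]);v=np.array([-u[1],u[0]])
s=q[:,:2]@u;t=q[:,:2]@v
for a in np.arange(s.min(),s.max(),4):
    k=(s>=a)&(s<a+4)
    if k.any():
        xy=u*(a+2)+v*np.median(t[k]);print("s %.0f n %d t %.1f..%.1f (5/50/95 %s) z50/95 %s xmid %s"%(a,k.sum(),t[k].min(),t[k].max(),np.percentile(t[k],[5,50,95]).round(1),np.percentile(q[k,2],[50,95]).round(1),xy))
E
```

```text
s 416 n 35 t 163.9..171.1 (5/50/95 [163.9 167.  170.2]) z50/95 [214.5 215.3] xmid [435.6 113.6]
s 420 n 62 t 163.1..170.2 (5/50/95 [163.1 167.  170.2]) z50/95 [213.4 215.5] xmid [439.6 113.1]
s 424 n 64 t 163.1..170.3 (5/50/95 [163.1 166.6 170.3]) z50/95 [209.2 212.1] xmid [443.5 112.2]
s 428 n 57 t 163.1..170.4 (5/50/95 [163.1 167.1 170.3]) z50/95 [205.1 207.7] xmid [447.5 112.1]
s 432 n 49 t 163.0..170.4 (5/50/95 [163.4 167.1 170.4]) z50/95 [203.  204.2] xmid [451.5 111.7]
s 436 n 48 t 163.0..170.3 (5/50/95 [163.  166.6 170.3]) z50/95 [203.  204.2] xmid [455.4 110.7]
s 440 n 48 t 163.0..170.3 (5/50/95 [163.3 167.  170.3]) z50/95 [202.9 204.6] xmid [459.4 110.6]
s 444 n 11 t 163.0..170.6 (5/50/95 [163.4 167.  170.4]) z50/95 [202.9 209.6] xmid [463.4 110.1]
s 448 n 241 t 149.4..185.0 (5/50/95 [151.  166.8 183.4]) z50/95 [217.5 218.3] xmid [467.3 109.4]
s 452 n 264 t 149.5..184.8 (5/50/95 [151.  166.8 183.3]) z50/95 [217.3 218.3] xmid [471.3 108.9]
s 456 n 296 t 149.1..184.7 (5/50/95 [151.  166.9 183.2]) z50/95 [216.4 218.4] xmid [475.3 108.5]
s 460 n 48 t 163.0..170.1 (5/50/95 [163.3
[... 1856 characters left out ...]
 218.3] xmid [554.6  97.9]
s 540 n 520 t 138.2..194.4 (5/50/95 [141.2 166.9 191.5]) z50/95 [217.3 218.5] xmid [558.6  98. ]
s 544 n 416 t 138.4..194.7 (5/50/95 [141.1 166.2 192. ]) z50/95 [217.3 218.5] xmid [562.5  96.9]
s 548 n 33 t 162.8..170.0 (5/50/95 [163.2 166.4 170. ]) z50/95 [202.9 204.3] xmid [566.5  96.5]
s 552 n 64 t 162.8..170.0 (5/50/95 [162.8 166.4 170. ]) z50/95 [202.8 204. ] xmid [570.5  96. ]
s 556 n 69 t 162.8..170.0 (5/50/95 [162.8 166.3 169.9]) z50/95 [202.7 204.2] xmid [574.4  95.5]
s 560 n 68 t 162.8..169.9 (5/50/95 [162.8 166.3 169.9]) z50/95 [202.8 204.2] xmid [578.4  94.9]
s 564 n 26 t 162.8..169.9 (5/50/95 [162.8 166.3 169.9]) z50/95 [202.6 203.8] xmid [582.4  94.4]
```

View pics/w1.png

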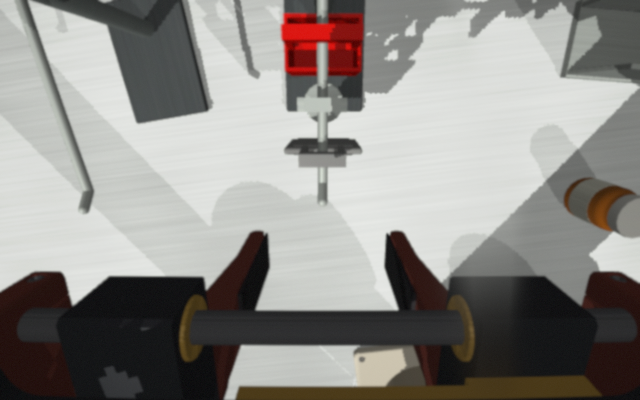

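The wrist view shows the lid's bar at (323,160), the tamper's bar at (323,104) and the scoop's bar at (320,30), all in line on the rod and centred. The bars measure 218 high and the rod 204, as they should. The lid bar is at (471,109), the tamper at (511,104) and the scoop at (558.5,97.5).

```bash
python3 go.py 471.3 109 214 -0.13
```

```text
t 2.1 at [439.2 110.4 329.5] yaw -0.1273 q [ 0.22  0.06  1.91 -0.    1.17  1.92]
shift [ 32.1  -2.8 115.5] turn [0.0004 0.0005 0.0027] | rows ~ 3
```

```bash
python3 steer.py '32 -2.8 30 0 0 0.003;32 -2.8 30 0 0 0.003;32 -2.8 75 0 0 0.003;32 -2.8 115.5 0 0 0.003;32 -2.8 115.5 0 0 0.003;32 -2.8 115.5 0 0 0.003' ; python3 go.py 471.3 109 214 -0.13; python3 steer.py '0 0 0 0 0 0;0 0 0 0 0 0;0 0 0 0 0 0;0 0 0 0 0 0;0 0 0 0 0 0' 0.3 20;python3 go.py 471.3 109 214 -0.13
```

```text
time: 2.7
ee_pos: [471.5, 109.9, 214.8]
orientation: [3.135, -0.203, -0.002]
force: [-0.0, 0.2, 0.5]
opening: 0.699
grasp_force: 0.0
t 2.7 at [471.5 109.9 214.8] yaw -0.1293 q [ 0.2   0.26  1.96 -0.    0.92  1.9 ]
shift [-0.1  0.9  0.8] turn [0.0004 0.0012 0.0007] | rows ~ 1
time: 3.2
ee_pos: [472.3, 110.7, 215.2]
orientation: [-3.135, 0.201, -0.003]
force: [-1.2, -0.8, 6.6]
opening: 0.407
grasp_force: 20.0
t 3.2 at [472.3 110.7 215.2] yaw -0.1281 q [ 0.21  0.26  1.96 -0.    0.92  1.9 ]
shift [-0.8  1.8  1.2] turn [-0.0005 -0.0016  0.0019] | rows ~ 1
```

```bash
python3 steer.py '0 0 -10 0 0 0;0 0 -19 0 0 0;0 0 -19 0 0 0;-25 0 -19 0 0 0;-50 0 -19 0 0 0;-75 0 -19 0 0 0;-90 0 -19 0 0 0;-90 0 -19 0 0 0'; python3 - <<'E'
from h import *
np.set_printoptions(precision=1,suppress=True)
c=load("w1");P=cloud(c,c);P=P[~np.isnan(P[...,0])]
q=P[(P[:,2]>197)&(P[:,2]<222)&(P[:,0]>425)&(P[:,0]<660)&(P[:,1]>250)&(P[:,1]<360)]
print(q.min(0),q.max(0),len(q));print("tip",q[q[:,0]<q[:,0].min()+6].mean(0))
for a in range(455,620,10):
    k=q[(q[:,0]>=a)&(q[:,0]<a+10)]
    if len(k): print(a+5,k[:,1].min(),np.median(k[:,1]),k[:,1].max(),k[:,2].max(),len(k))
E
python3 go.py 390 305 234 0.028
```

```text
time: 4.0
ee_pos: [381.0, 122.1, 233.1]
orientation: [3.135, -0.2, -0.001]
force: [-0.6, 0.4, -1.6]
opening: 0.412
grasp_force: 20.0
[451.9 301.6 197.1] [613.6 315.7 216.5] 2676
tip [455.5 304.7 213.2]
460 301.5922121909092 304.47416614662365 310.18457296313903 216.5352118308422 179
470 302.3739426595107 304.8811796933906 310.5198417560662 207.5983875042951 142
480 302.0546855076391 305.01353259002764 311.0781788391006 204.77039103911324 146
490 303.19124499995326 305.6315995969433 311.0688058732592 204.7600039131624 147
500 303.38457986812796 305.99106616606423 311.89026468585405 204.741082513678 142
510 302.88514227768053 306.47335165297056 312.8100431279173 204.7820323093195 155
520 303.84561960049103 306.73106633361544 312.24829728708244 204.62470254043478 158
530 304.3902851536423 307.03103958774454 312.50183724231255 205.0397780534359 158
540 304.5369359209816 307.40437027301317 313.70211076204566 205.55689666947364 168
550 305.14698752042045 307.6991486058437 313.37501036578834 204.90979148250477 174
560 305.14323572327123 308.02983492905673 313.7951044548855 205.63206343573853 170
570 305.2135743950769 308.22610581806407 314.10190380714477 205.16941935375667 185
580 306.04515240163255 308.74021056735666 314.18012856154195 205.74416612145973 183
590 305.86411095945584 308.868522176572 315.3673956594986 205.75451878488172 187
600 305.89602739052884 309.5233016566914 315.1070508585143 205.334785385947 191
610 307.0107516703851 309.9363632271911 315.73524284708077 205.39308967720456 160
t 4.0 at [381.  122.1 233.1] yaw -0.1273 q [0.28 0.11 2.11 0.   0.92 1.98]
shift [ -14.3 -182.6   -0.9] turn [ 0.0002  0.0007 -0.1553] | rows ~ 4
```

```bash
python3 steer.py '-10 -181 -1 0 0 -0.16;-10 -181 -1 0 0 -0.16;-10 -181 -1 0 0 -0.16;-10 -181 -1 0 0 -0.16;-10 -181 -1 0 0 -0.16;-10 -181 -1 0 0 -0.16;-10 -181 -1 0 0 -0.16'; python3 go.py 395 304.3 234 0.033; python3 go.py 583 310.7 234 0.033
```

```text
time: 4.7
ee_pos: [395.9, 302.0, 233.9]
orientation: [3.141, 0.049, -0.001]
force: [-0.2, 0.1, -0.9]
opening: 0.41
grasp_force: 20.0
t 4.7 at [395.9 302.  233.9] yaw 0.0312 q [ 0.63  0.26  1.92 -0.    0.97  2.17]
shift [-0.8 -2.4 -0.1] turn [ 0.0006  0.0005 -0.0018] | rows ~ 1
t 4.7 at [395.9 302.  233.9] yaw 0.0312 q [ 0.63  0.26  1.92 -0.    0.97  2.17]
shift [187.3  -2.9  -0.2] turn [ 0.0006  0.0005 -0.0018] | rows ~ 4
```

```bash
python3 w.py w2; python3 - <<'E'
from h import *
np.set_printoptions(precision=1,suppress=True)
c=load("w2");P=cloud(c,c);P=P[~np.isnan(P[...,0])]
q=P[(P[:,2]>197)&(P[:,2]<222)&(P[:,0]>425)&(P[:,0]<660)&(P[:,1]>280)&(P[:,1]<340)]
print(q.min(0),q.max(0),len(q))
for a in range(450,640,12):
    k=q[(q[:,0]>=a)&(q[:,0]<a+12)]
    if len(k): print(a+6,k[:,1].min(),np.median(k[:,1]),k[:,1].max(),k[:,2].max(),len(k))
E
```

```text
[451.4 302.9 198.7] [515.4 312.4 217.3] 2366
456 302.8835372399154 306.6719614538467 310.7888801936548 217.32066520603792 378
468 303.0878166173346 307.2326291925788 311.2415537331756 210.94407314608776 419
480 303.94519504372886 307.6686312996859 311.43461783450886 204.99097375671874 428
492 304.3112603751611 308.1522501818888 312.21811399650403 205.4358815346519 451
504 304.6750858477866 308.4837766224175 312.3722484501579 204.9946720805523 485
516 305.04330814109187 308.6521823120235 312.4380158462892 205.17772450012674 205
```

View pics/w2.png

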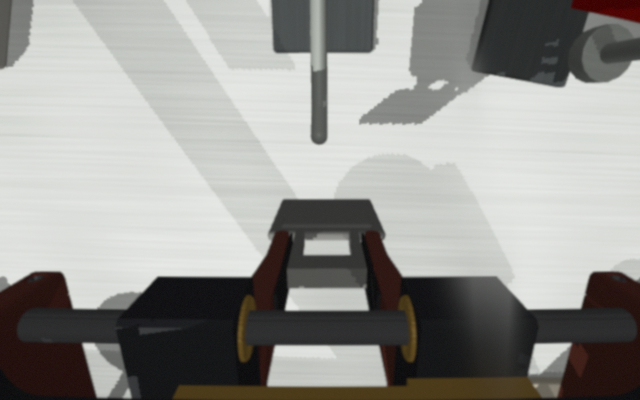

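The wrist view shows the spare rod's tip at (319,140) and the lid upright between the fingers, its bar at (327,272). The rod passes y = 308.6 at x = 510, with a yaw of 0.033.

```bash
python3 steer.py '0 -3 0 0 0 -0.002;20 -3 0 0 0 -0.002;55 -3 0 0 0 -0.002;90 -3 0 0 0 -0.002;125 -3 0 0 0 -0.002;160 -3 0 0 0 -0.002;187 -3 0 0 0 -0.002;187 -3 0 0 0 -0.002;187 -3 0 0 0 -0.002'; python3 go.py 583 311.1 215 0.033
```

```text
time: 5.65
ee_pos: [582.6, 310.9, 233.8]
orientation: [3.141, 0.051, -0.002]
force: [0.0, -0.7, -1.3]
opening: 0.41
grasp_force: 20.0
t 5.65 at [582.6 310.9 233.8] yaw 0.0323 q [0.47 0.49 1.56 0.   1.1  2.01]
shift [ 0.5 -0.2 18.8] turn [ 0.0003  0.001  -0.0007] | rows ~ 1
```

```bash
python3 steer.py '0 0 10 0 0 0;0 0 18.5 0 0 0;0 0 18.5 0 0 0'; python3 steer.py '0 0 0 0 0 0;0 0 0 0 0 0;0 0 0 0 0 0;0 0 0 0 0 0' 0.7; python3 steer.py '0 0 -40 0 0 0;0 0 -80 0 0 0;0 0 -95 0 0 0;0 0 -95 0 0 0'; python3 w.py w3;  python3 - <<'E'
from h import *
np.set_printoptions(precision=1,suppress=True)
c=load("w3");P=cloud(c,c);P=P[~np.isnan(P[...,0])]
q=P[(P[:,2]>212)&(P[:,2]<222)&(P[:,0]>500)&(P[:,0]<640)&(P[:,1]>270)&(P[:,1]<350)]
print("lid bar",len(q),q.min(0),q.max(0),np.median(q,0))
E
python3 go.py 511.2 103.9 309 -0.13
```

```text
time: 5.95
ee_pos: [581.5, 311.6, 214.8]
orientation: [3.141, 0.054, -0.002]
force: [-0.3, 0.4, -0.4]
opening: 0.406
grasp_force: 20.0
time: 6.35
ee_pos: [582.4, 311.8, 215.7]
orientation: [-3.141, -0.053, 0.0]
force: [0.6, 0.3, -0.7]
opening: 0.692
grasp_force: 0.0
time: 6.75
ee_pos: [583.7, 312.4, 313.5]
orientation: [-3.139, -0.053, -0.007]
force: [-0.1, -0.1, -1.2]
opening: 0.7
grasp_force: 0.0
lid bar 744 [573.9 292.8 212. ] [585.4 328.8 219.6] [580.5 310.8 217.3]
t 6.8 at [582.7 311.9 311. ] yaw 0.0339 q [ 0.47  0.42  1.49 -0.    1.24  2.01]
shift [-78.5 205.4   1.8] turn [-0.0007 -0.0013  0.1639] | rows ~ 5
```

The lid's bar rests at (580,311) with its top at 218, so it is hanging. Next is the tamper.

```bash
python3 steer.py '-78.5 205.4 2 0 0 0.164;-78.5 205.4 2 0 0 0.164;-78.5 205.4 2 0 0 0.164;-78.5 205.4 2 0 0 0.164;-78.5 205.4 2 0 0 0.164;-78.5 205.4 2 0 0 0.164;-78.5 205.4 2 0 0 0.164'; python3 go.py 511.2 103.9 214 -0.13
```

```text
time: 7.5
ee_pos: [510.6, 103.7, 307.3]
orientation: [3.135, -0.206, -0.003]
force: [-0.2, -0.4, -0.3]
opening: 0.7
grasp_force: 0.0
t 7.5 at [510.6 103.7 307.3] yaw -0.1313 q [0.18 0.2  1.8  0.   1.14 1.88]
shift [ 0.8 -0.3 93.3] turn [ 0.0003  0.0021 -0.0013] | rows ~ 2
```

```bash
python3 steer.py '1 0 45 0 0 0;1 0 93.3 0 0 0;1 0 93.3 0 0 0;1 0 93.3 0 0 0'; python3 steer.py '1 0 0 0 0 0;1 0 0 0 0 0;1 0 0 0 0 0;1 0 0 0 0 0;1 0 0 0 0 0' 0.3 25;  python3 steer.py '0 0 -10 0 0 0;0 0 -19 0 0 0;0 0 -19 0 0 0;0 0 -19 0 0 0'; python3 go.py 385 119.5 234 -0.13
```

```text
time: 7.9
ee_pos: [511.9, 104.6, 214.9]
orientation: [3.135, -0.202, -0.004]
force: [0.6, 0.1, 0.5]
opening: 0.697
grasp_force: 0.0
time: 8.4
ee_pos: [513.7, 103.7, 216.6]
orientation: [-3.134, 0.205, -0.003]
force: [-1.0, 0.4, 6.7]
opening: 0.405
grasp_force: 25.0
time: 8.8
ee_pos: [513.0, 103.6, 234.6]
orientation: [-3.135, 0.204, -0.001]
force: [-0.5, -0.2, -2.7]
opening: 0.404
grasp_force: 25.0
t 8.8 at [513.  103.6 234.6] yaw -0.1303 q [0.18 0.29 1.86 0.   0.99 1.88]
shift [-129.     0.8    0.6] turn [-0.0001 -0.0004 -0.0003] | rows ~ 3
```

```bash
python3 steer.py '-30 0.8 0 0 0 0;-65 0.8 0 0 0 0;-100 0.8 0 0 0 0;-129 0.8 0 0 0 0;-129 0.8 0 0 0 0;-129 0.8 0 0 0 0'; python3 go.py 395 304.7 234 0.033;
```

```text
time: 9.4
ee_pos: [385.0, 119.7, 234.5]
orientation: [-3.135, 0.203, -0.001]
force: [0.5, -0.7, -2.6]
opening: 0.41
grasp_force: 25.0
t 9.4 at [385.  119.7 234.5] yaw -0.1294 q [ 0.27  0.11  2.11 -0.    0.93  1.97]
shift [ -13.9 -184.8    0.5] turn [-0.0002 -0.0007 -0.1624] | rows ~ 4
```

```bash
python3 steer.py '-14 -185 0 0 0 -0.162;-14 -185 0 0 0 -0.162;-14 -185 0 0 0 -0.162;-14 -185 0 0 0 -0.162;-14 -185 0 0 0 -0.162;-14 -185 0 0 0 -0.162;-14 -185 0 0 0 -0.162;-14 -185 0 0 0 -0.162'; python3 go.py 395 304.8 234 0.033; python3 go.py 525 309.1 234 0.033
```

```text
time: 10.2
ee_pos: [395.3, 303.7, 234.2]
orientation: [3.141, 0.048, -0.001]
force: [-0.2, 0.2, -2.0]
opening: 0.405
grasp_force: 25.0
t 10.2 at [395.3 303.7 234.2] yaw 0.0303 q [ 0.63  0.26  1.92 -0.    0.97  2.17]
shift [-0.3 -1.1  0.2] turn [ 0.0005  0.0004 -0.0027] | rows ~ 1
t 10.2 at [395.3 303.7 234.2] yaw 0.0303 q [ 0.63  0.26  1.92 -0.    0.97  2.17]
shift [129.8  -1.5   0.2] turn [ 0.0005  0.0004 -0.0027] | rows ~ 3
```

```bash
python3 steer.py '0 -1.5 0 0 0 -0.003;25 -1.5 0 0 0 -0.003;60 -1.5 0 0 0 -0.003;95 -1.5 0 0 0 -0.003;130 -1.5 0 0 0 -0.003;130 -1.5 0 0 0 -0.003;130 -1.5 0 0 0 -0.003;130 -1.5 10 0 0 -0.003;130 -1.5 18.5 0 0 -0.003;130 -1.5 18.5 0 0 -0.003'; python3 go.py 525 309.1 215 0.033
```

```text
time: 11.2
ee_pos: [524.3, 310.3, 215.8]
orientation: [3.141, 0.056, 0.0]
force: [0.2, -1.7, 1.5]
opening: 0.407
grasp_force: 25.0
t 11.2 at [524.3 310.3 215.8] yaw 0.0356 q [ 0.52  0.44  1.69 -0.    1.01  2.05]
shift [0.6 1.2 0.8] turn [ 0.0004 -0.0002  0.0026] | rows ~ 1
```

```bash
python3 steer.py '0 0 0 0 0 0;0 0 0 0 0 0;0 0 0 0 0 0;0 0 0 0 0 0' 0.7; python3 steer.py '0 0 -40 0 0 0;0 0 -80 0 0 0;0 0 -95 0 0 0;0 0 -95 0 0 0;0 0 -95 0 0 0'; python3 w.py w4;  python3 - <<'E'
from h import *
np.set_printoptions(precision=1,suppress=True)
c=load("w4");P=cloud(c,c);P=P[~np.isnan(P[...,0])]
for a,b in((500,550),(555,610)):
    q=P[(P[:,2]>212)&(P[:,2]<222)&(P[:,0]>a)&(P[:,0]<b)&(P[:,1]>270)&(P[:,1]<350)]
    print(len(q),q.min(0),q.max(0),np.median(q,0))
E
python3 go.py 558.6 97.5 309 -0.13
```

```text
time: 11.6
ee_pos: [524.8, 310.5, 215.8]
orientation: [3.141, 0.055, -0.0]
force: [-0.6, -0.5, 0.1]
opening: 0.693
grasp_force: 0.0
time: 12.1
ee_pos: [524.5, 310.1, 309.7]
orientation: [3.141, 0.055, -0.002]
force: [0.1, -0.9, -0.4]
opening: 0.696
grasp_force: 0.0
781 [515.5 291.6 212. ] [527.6 327.3 219.1] [522.2 309.6 217.2]
847 [574.1 293.  214.1] [585.3 328.7 220.2] [579.9 311.  217.3]
t 12.15 at [524.2 309.9 309. ] yaw 0.0348 q [ 0.51  0.34  1.61 -0.    1.2   2.05]
shift [2.700e+01 2.135e+02 2.000e-01] turn [0.0015 0.0024 0.1648] | rows ~ 5
```

Both the lid and the tamper hang on the spare hook, bars at 580 and 522. Next is the scoop.

```bash
python3 steer.py '27 213 0 0 0 0.165;27 213 0 0 0 0.165;27 213 0 0 0 0.165;27 213 0 0 0 0.165;27 213 0 0 0 0.165;27 213 0 0 0 0.165;27 213 0 0 0 0.165' 0.9; python3 go.py 558.6 97.5 214 -0.13
```

```text
time: 12.85
ee_pos: [559.0, 99.1, 309.8]
orientation: [-3.135, 0.205, 0.003]
force: [-0.8, 0.1, 0.8]
opening: 0.902
grasp_force: 0.0
t 12.85 at [559.   99.1 309.8] yaw -0.1307 q [0.15 0.27 1.7  0.   1.17 1.86]
shift [ 0.   1.7 95.8] turn [-0.0001  0.0019 -0.0007] | rows ~ 2
```

```bash
python3 steer.py '0 1.7 45 0 0 0;0 1.7 95.5 0 0 0;0 1.7 95.5 0 0 0;0 1.7 95.5 0 0 0'; python3 steer.py '0 0 0 0 0 0;0 0 0 0 0 0;0 0 0 0 0 0;0 0 0 0 0 0;0 0 0 0 0 0' 0.5 25;  python3 steer.py '0 0 -10 0 0 0;0 0 -19 0 0 0;0 0 -19 0 0 0;0 0 -19 0 0 0'; python3 go.py 375 121.5 234 -0.13
```

```text
time: 13.25
ee_pos: [558.7, 98.3, 215.2]
orientation: [3.135, -0.201, -0.004]
force: [-0.6, 0.1, 0.7]
opening: 0.904
grasp_force: 0.0
time: 13.75
ee_pos: [560.1, 97.0, 217.0]
orientation: [-3.134, 0.205, -0.004]
force: [-0.5, 1.4, 7.1]
opening: 0.635
grasp_force: 25.0
time: 14.15
ee_pos: [559.2, 96.7, 234.7]
orientation: [-3.135, 0.205, -0.001]
force: [-0.0, 0.2, -2.5]
opening: 0.636
grasp_force: 25.0
t 14.15 at [559.2  96.7 234.7] yaw -0.1303 q [ 0.15  0.35  1.77 -0.    1.02  1.85]
shift [-185.9   -0.6    0.6] turn [-0.0001 -0.0005 -0.0003] | rows ~ 4
```

```bash
python3 steer.py '-30 -0.6 0 0 0 0;-65 -0.6 0 0 0 0;-100 -0.6 0 0 0 0;-135 -0.6 0 0 0 0;-170 -0.6 0 0 0 0;-186 -0.6 0 0 0 0;-186 -0.6 0 0 0 0'; python3 steer.py '0 50 0 0 0 0;0 100 0 0 0 -0.1;0 150 0 0 0 -0.2;10 170 0 0 0 -0.3;10 170 0 0 0 -0.3'; python3 go.py 460 -75 180 1.41
```

```text
time: 14.85
ee_pos: [373.1, 121.6, 234.2]
orientation: [3.135, -0.203, -0.001]
force: [0.5, 1.3, -2.4]
opening: 0.634
grasp_force: 25.0
time: 15.35
ee_pos: [365.1, -51.6, 235.0]
orientation: [3.129, 0.265, 0.004]
force: [-0.1, 0.5, -2.7]
opening: 0.634
grasp_force: 25.0
t 15.35 at [365.1 -51.6 235. ] yaw 0.1688 q [-0.17  0.05  2.17 -0.    0.92  1.23]
shift [89.4 38.9 55.3] turn [ 3.2000e-03 -1.2000e-03 -1.2412e+00] | rows ~ 9
```

```bash
python3 steer.py '89 39 55 0 0 -1.24;89 39 55 0 0 -1.24;89 39 55 0 0 -1.24;89 39 55 0 0 -1.24;89 39 55 0 0 -1.24;89 39 55 0 0 -1.24;89 39 55 0 0 -1.24;89 39 55 0 0 -1.24;89 39 55 0 0 -1.24;89 39 55 0 0 -1.24;89 39 55 0 0 -1.24'; python3 go.py 460 -75 112 1.41; python3 - <<'E'
from h import *;from station import bot
np.set_printoptions(precision=1,suppress=True)
for n in("scene","side"):
    c=bot.camera(n);P=cloud(c);I=c["img"].astype(int)
    m=(I[...,0]>90)&(I[...,0]>2.2*I[...,1])&(P[...,0]>380)&(P[...,0]<560)&(abs(P[...,1]+75)<60)&(P[...,2]>20)
    q=P[m];print(n,len(q),np.percentile(q,1,axis=0),np.percentile(q,99,axis=0))
E
```

```text
time: 16.45
ee_pos: [457.9, -71.6, 179.2]
orientation: [2.395, 2.033, 0.0]
force: [-1.0, -0.4, -2.0]
opening: 0.638
grasp_force: 25.0
t 16.45 at [457.9 -71.6 179.2] yaw 1.408 q [-0.18  0.29  2.03  0.    0.82 -0.02]
shift [-3.   2.6 67.2] turn [ 0.0004 -0.0001 -0.002 ] | rows ~ 2
scene 60 [429.7 -70.2  73.3] [492.5 -48.  134.5]
side 76 [443.6 -81.2 129.9] [485.4 -66.4 182. ]
```

```bash
python3 steer.py '0 0 35 0 0 0;0 0 60 0 0 0;0 0 67 0 0 0;0 0 69 0 0 0;0 0 70 0 0 0;0 0 70 0 0 0'; python3 steer.py '0 0 1.5 0 0 0;0 0 1.5 0 0 0'
```

```text
time: 17.15
ee_pos: [457.8, -71.8, 110.3]
orientation: [2.392, 2.035, 0.002]
force: [-1.0, 0.6, -1.9]
opening: 0.632
grasp_force: 25.0
time: 17.35
ee_pos: [457.4, -71.8, 108.4]
orientation: [2.392, 2.035, 0.001]
force: [0.1, -0.2, -2.1]
opening: 0.637
grasp_force: 25.0
```

```bash
python3 steer.py '0 0 1.3 0 0 0;0 0 1.3 0 0 0'; python3 steer.py '0 0 1 0 0 0;0 0 1 0 0 0'
```

```text
time: 17.55
ee_pos: [457.5, -71.9, 107.3]
orientation: [2.392, 2.035, 0.001]
force: [-0.8, -0.5, 5.8]
opening: 0.639
grasp_force: 25.0
time: 17.75
ee_pos: [457.6, -72.1, 107.2]
orientation: [2.392, 2.035, 0.001]
force: [-3.3, -1.5, 19.5]
opening: 0.635
grasp_force: 25.0
```

```bash
python3 steer.py '0 0 -1 0 0 0' ; python3 steer.py '0 0 0 0 0 0;0 0 0 0 0 0;0 0 0 0 0 0;0 0 0 0 0 0' 0.9; python3 steer.py '0 0 -40 0 0 0;0 0 -80 0 0 0;0 0 -110 0 0 0;-40 0 -120 0 0 0;-40 0 -120 0 0 0;-40 0 -120 0 0 0'; python3 w.py w5;  python3 - <<'E'
from h import *
np.set_printoptions(precision=1,suppress=True)
c=load("w5");P=cloud(c,c);print(c["ee_pos"]);I=c["img"].astype(int)
m=(I[...,0]>60)&(I[...,0]>2*I[...,1])&(abs(P[...,0]-458)<60)&(abs(P[...,1]+72)<60)
for a,b in((98,116),(54,66)):
    q=P[m&(P[...,2]>a)&(P[...,2]<b)]
    if len(q): print(len(q),np.median(q,0),cv2.minAreaRect(q[:,:2].astype(np.float32)))
E
```

```text
time: 17.85
ee_pos: [457.5, -71.9, 107.4]
orientation: [2.392, 2.035, 0.001]
force: [-0.6, 0.1, -2.9]
opening: 0.637
grasp_force: 25.0
time: 18.25
ee_pos: [457.0, -71.7, 106.4]
orientation: [-2.393, -2.036, 0.0]
force: [-0.5, -1.0, 0.6]
opening: 0.897
grasp_force: 0.0
time: 18.85
ee_pos: [450.4, -111.5, 226.5]
orientation: [-2.395, -2.033, -0.0]
force: [-0.1, 0.2, 0.1]
opening: 0.899
grasp_force: 0.0
[ 450.4 -111.5  226.5]
1014 [456.9 -73.2 107.4] ((456.865234375, -73.530029296875), (9.87424087524414, 55.15147018432617), 80.56181335449219)
925 [458.1 -69.9  59.4] ((456.7847900390625, -73.33644104003906), (43.31993103027344, 63.40930938720703), 80.7691650390625)
```

View pics/w5.png

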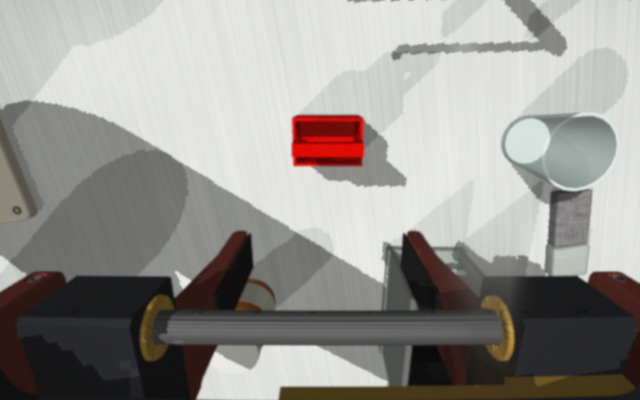

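The wrist view shows the scoop standing at (328,140). It measures (456.8,-73.4), yaw 1.408, rim at 59 and bar top at 107, so it is upright and let go. Next I take hold again from the other direction.

```bash
python3 steer.py '40 0 0 0 0 1.571;40 0 0 0 0 1.571;40 0 0 0 0 1.571;40 0 0 0 0 1.571;40 0 0 0 0 1.571;40 0 0 0 0 1.571;40 0 0 0 0 1.571;40 0 0 0 0 1.571;40 0 0 0 0 1.571;40 0 0 0 0 1.571;40 0 0 0 0 1.571;40 0 0 0 0 1.571;40 0 0 0 0 1.571' 0.4; python3 go.py 456.8 -73.4 106 -0.163
```

```text
time: 20.2
ee_pos: [456.6, -71.0, 225.8]
orientation: [-3.132, 0.248, 0.003]
force: [0.2, -0.7, 0.0]
opening: 0.403
grasp_force: 0.0
t 20.2 at [456.6 -71.  225.8] yaw -0.1581 q [-0.18  0.21  2.    0.    0.93  1.55]
shift [  0.7   2.3 119.8] turn [-0.0001  0.0016  0.0049] | rows ~ 3
```

```bash
python3 steer.py '0.7 2.3 10 0 0 0.005;0.7 2.3 55 0 0 0.005;0.7 2.3 100 0 0 0.005;0.7 2.3 119.5 0 0 0.005;0.7 2.3 119.5 0 0 0.005;0.7 2.3 119.5 0 0 0.005'; python3 go.py 456.8 -73.4 106 -0.163; python3 steer.py '0 0 0 0 0 0;0 0 0 0 0 0;0 0 0 0 0 0;0 0 0 0 0 0;0 0 0 0 0 0' 0.05 25;  python3 steer.py '0 0 -40 0 0 0;0 0 -80 0 0 0;0 0 -120 0 0 0;0 0 -120 0 0 0'
```

```text
time: 20.8
ee_pos: [457.2, -74.1, 106.8]
orientation: [-3.131, 0.26, 0.002]
force: [-0.0, 0.0, -0.6]
opening: 0.402
grasp_force: 0.0
t 20.8 at [457.2 -74.1 106.8] yaw -0.1657 q [-0.19  0.43  2.07  0.    0.65  1.55]
shift [-0.5 -0.6  0.8] turn [-0.      0.0012 -0.0027] | rows ~ 1
time: 21.3
ee_pos: [457.8, -74.1, 107.8]
orientation: [3.131, -0.261, 0.002]
force: [-0.9, 1.2, 6.8]
opening: 0.115
grasp_force: 25.0
time: 21.7
ee_pos: [460.1, -74.6, 231.7]
orientation: [3.13, -0.261, 0.014]
force: [1.4, -0.2, -2.4]
opening: 0.113
grasp_force: 25.0
```

```bash
cat > hop.py <<'E'
from h import *
def fit(P,tag):
    P=P[~np.isnan(P[:,0])]
    s=(P[:,0]>460)&(P[:,0]<620)&(P[:,1]>-345)&(P[:,1]<-200);w=P[s&(P[:,2]>105)&(P[:,2]<116)][:,:2]
    best=None
    for yaw in np.arange(-1.80,-1.66,.002):   # scan heading: sharpest pair of wall tops
        n=np.array([-np.sin(yaw),np.cos(yaw)]);t=w@n;m=(t.min()+t.max())/2
        a,b=t[t>m],t[t<m];sc=(a.std()*len(a)+b.std()*len(b))/len(t)
        if best is None or sc<best[0]: best=(sc,yaw,np.median(a),np.median(b),len(a),len(b))
    sc,yaw,a,b,na,nb=best;h=np.array([np.cos(yaw),np.sin(yaw)]);n=np.array([-h[1],h[0]])
    print(tag,"yaw %.3f"%yaw,"spread %.1f"%sc,"walls t %.1f %.1f gap %.1f mid %.1f"%(a,b,a-b,(a+b)/2),na,nb,"front s %.1f"%np.percentile(w@h,1))
    # floor front edge & stop: points between walls
    t=P[:,:2]@n;S=P[:,:2]@h;k=(abs(t-(a+b)/2)<30)&(P[:,0]>440)&(P[:,0]<640)&(P[:,2]<78)
    f=k&(P[:,2]>8)&(P[:,2]<17);print("  floor s",np.percentile(S[f],[1,99]).round(1),"z",np.median(P[f,2]).round(1),f.sum())
    g=k&(P[:,2]>25)&(P[:,2]<62);print("  stop face s",np.percentile(S[g],[2,25,50,75]).round(1),g.sum())
    g=k&(P[:,2]>66)&(P[:,2]<75);print("  stop top s",np.percentile(S[g],[2,50,98]).round(1),"z",np.median(P[g,2]).round(1),g.sum())
if __name__=="__main__":
    for n in("scene0","side0"): fit(cloud(load(n)).reshape(-1,3),n)
E
python3 hop.py; python3 go.py 560 -130 235 -0.163
```

```text
scene0 yaw -1.752 spread 2.3 walls t 622.8 542.7 gap 80.1 mid 582.8 133 151 front s 116.9
  floor s [-465.8  476.8] z 12.0 1206
  stop face s [-427.2 -202.2  471.9  476.2] 337
  stop top s [-422.8  237.4  478.3] z 70.0 246
side0 yaw -1.748 spread 1.8 walls t 620.7 540.9 gap 79.8 mid 580.8 223 228 front s 121.2
  floor s [-390.8  184.3] z 12.2 1420
  stop face s [-416.1 -197.3 -191.4 -188.6] 113
  stop top s [-411.8  235.8  248.2] z 70.1 455
t 21.7 at [460.1 -74.6 231.7] yaw -0.1661 q [-0.19  0.21  1.99 -0.    0.94  1.55]
shift [107.7  38.1  -2.3] turn [ 0.0002 -0.0091 -0.0032] | rows ~ 3
```

```bash
python3 steer.py '111 43.5 0 0 0 0.012;111 43.5 0 0 0 0.012;111 43.5 0 0 0 0.012;111 43.5 0 0 0 0.012;111 43.5 0 0 0 0.012;111 43.5 0 0 0 0.012'; python3 w.py w6; python3 - <<'E'
from hop import *
for n in("scene0","side0","w6"):
    c=load(n);P=cloud(c,c if n=="w6" else None).reshape(-1,3);P=P[~np.isnan(P[:,0])]
    h=np.array([np.cos(-1.75),np.sin(-1.75)]);S=P[:,:2]@h;t=P[:,:2]@[-h[1],h[0]]
    Q=P[(S>100)&(S<300)&(t>510)&(t<650)]
    fit(Q,n);S=Q[:,:2]@h;t=Q[:,:2]@[-h[1],h[0]]
    k=(Q[:,2]>105)&(Q[:,2]<116)
    for lo in(0,1): 
        g=k&((t>582)==lo);print("  wall",lo,"s0 %.1f s1 %.1f"%tuple(np.percentile(S[g],[1,99])), "fit dyaw",np.polyfit(S[g],t[g],1)[0].round(4))
E
python3 go.py 565.6 -143 160 -0.179
```

```text
time: 22.3
ee_pos: [557.9, -134.6, 226.0]
orientation: [-3.129, 0.279, 0.004]
force: [-0.4, -0.3, -1.4]
opening: 0.11
grasp_force: 25.0
scene0 yaw -1.752 spread 2.3 walls t 622.8 542.7 gap 80.1 mid 582.8 133 151 front s 116.9
  floor s [115.9 219.2] z 12.0 233
  stop face s [219.1 220.3 221.1 221.5] 57
  stop top s [220.9 236.6 253.7] z 70.1 172
  wall 0 s0 118.9 s1 298.9 fit dyaw 0.0458
  wall 1 s0 118.7 s1 298.3 fit dyaw -0.0462
side0 yaw -1.748 spread 1.8 walls t 620.7 540.9 gap 79.8 mid 580.8 223 228 front s 121.2
  floor s [120.2 184.6] z 12.0 912
  stop face s [263.6 263.6 263.7 264.2] 3
  stop top s [225.8 236.9 248.2] z 70.1 416
  wall 0 s0 121.0 s1 276.9 fit dyaw 0.0164
  wall 1 s0 120.9 s1 297.2 fit dyaw -0.0362
w6 yaw -1.752 spread 1.8 walls t 620.4 541.4 gap 79.0 mid 580.9 1354 1289 front s 118.5
  floor s [118.2 223.5] z 11.4 5085
  stop face s [221.9 222.5 222.9 223.2] 1310
  stop top s [222.8 238.9 255.8] z 69.3 2470
  wall 0 s0 120.1 s1 289.8 fit dyaw 0.0378
  wall 1 s0 120.0 s1 275.1 fit dyaw -0.0211
t 22.35 at [ 558.2 -134.6  226.4] yaw -0.1778 q [-0.26  0.38  1.76  0.    1.01  1.49]
shift [ 8.9  6.9 66.4] turn [-0.0002  0.002   0.0012] | rows ~ 2
```

View pics/w6.png

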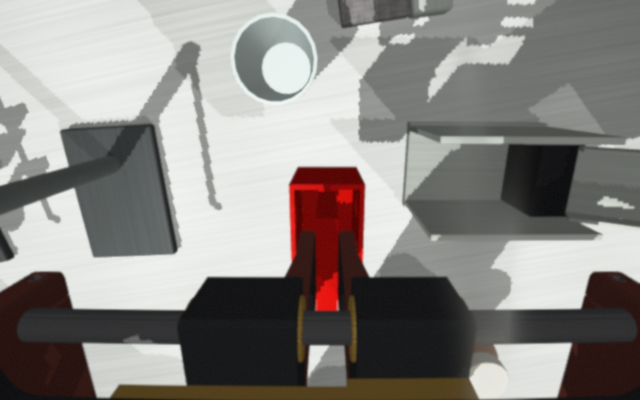

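The wrist view shows the held scoop at (327,230), with the hopper's open front at (407,180) and its black stop at (540,180). The floor's front edge is at s=118 and the stop face at s=223, 105 apart as given. The yaw fit needs the chute points left out.

```bash
python3 - <<'E'
from hop import *
for n in("scene0","side0","w6"):
    c=load(n);P=cloud(c,c if n=="w6" else None).reshape(-1,3);P=P[~np.isnan(P[:,0])]
    h=np.array([np.cos(-1.735),np.sin(-1.735)]);S=P[:,:2]@h;t=P[:,:2]@[-h[1],h[0]]
    m=(P[:,2]>106)&(P[:,2]<115)&(S>105)&(S<215)&(abs(t-582)<70)
    tc=t[m].mean();o=[]
    for lo in(0,1):
        g=m&((t>tc)==lo);k=np.polyfit(S[g]-165,t[g],1);o.append(k);
    print(n,"dyaw",o[0][0].round(4),o[1][0].round(4),"t@s165",o[0][1].round(1),o[1][1].round(1),"mid",(o[0][1]+o[1][1])/2)
    f=(abs(t-(o[0][1]+o[1][1])/2)<25)
    print("  floor front",np.percentile(S[f&(P[:,2]>8)&(P[:,2]<16)&(S>90)&(S<230)],[1]),"stop",np.median(S[f&(P[:,2]>25)&(P[:,2]<60)&(S>200)&(S<235)]))
# scoop pose relative to tool
c=load("w6");P=cloud(c,c);I=c["img"].astype(int);m=(I[...,0]>60)&(I[...,0]>2*I[...,1])&(P[...,2]>165)&(P[...,2]<182)
q=P[m];print("rim",len(q),np.median(q,0),cv2.minAreaRect(q[:,:2].astype(np.float32)),c["ee_pos"])
E
```

```text
scene0 dyaw -0.0238 -0.011 t@s165 539.8 619.6 mid 579.6862690106416
  floor front [125.63122735] stop 230.672305665885
side0 dyaw -0.0133 -0.0145 t@s165 538.9 618.7 mid 578.7842373970202
  floor front [127.57878725] stop nan
w6 dyaw -0.006 -0.0138 t@s165 538.3 617.6 mid 577.9372049156309
  floor front [128.16929527] stop 232.72397612179762
rim 1559 [ 581.36428003 -140.24452112  176.70287522] ((563.2644653320312, -136.42727661132812), (43.10045623779297, 47.59073257446289), 79.80580139160156) [ 557.94205239 -134.62609131  225.99224906]
  return _methods._mean(a, axis=axis, dtype=dtype,
  ret = ret.dtype.type(ret / rcount)
```

```bash
python3 go.py 562.6 -154 126 -0.176
```

```text
t 22.35 at [ 558.2 -134.6  226.4] yaw -0.1778 q [-0.26  0.38  1.76  0.    1.01  1.49]
shift [  8.   18.3 100.4] turn [-0.0002  0.002  -0.0018] | rows ~ 3
```

```bash
python3 steer.py '8 18.3 0 0 0 -0.002;8 18.3 30 0 0 -0.002;8 18.3 60 0 0 -0.002;8 18.3 90 0 0 -0.002;8 18.3 100 0 0 -0.002;8 18.3 100 0 0 -0.002;8 18.3 100 0 0 -0.002'; python3 go.py 562.6 -154 126 -0.176; python3 go.py 537 -297.8 126 -0.176
```

```text
time: 23.05
ee_pos: [564.8, -154.7, 128.2]
orientation: [3.129, -0.276, 0.002]
force: [1.0, -0.3, -1.6]
opening: 0.111
grasp_force: 25.0
t 23.05 at [ 564.8 -154.7  128.2] yaw -0.1759 q [-0.29  0.53  1.79  0.    0.82  1.46]
shift [-2.3 -0.4  2.2] turn [ 0.0001 -0.0013  0.0001] | rows ~ 1
t 23.05 at [ 564.8 -154.7  128.2] yaw -0.1759 q [-0.29  0.53  1.79  0.    0.82  1.46]
shift [ -2.3 145.7   2.2] turn [ 0.0001 -0.0013  0.0001] | rows ~ 3
```

```bash
python3 steer.py '-2 0 1.5 0 0 0;-2 20 1.5 0 0 0;-2 45 1.5 0 0 0;-2 60 1.5 0 0 0;-2 60 1.5 0 0 0'; python3 go.py 537 -297.8 126 -0.176; python3 w.py w7; python3 - <<'E'
from h import *
c=load("w7");P=cloud(c,c);I=c["img"].astype(int);h=np.array([np.cos(-1.747),np.sin(-1.747)]);n=np.array([-h[1],h[0]])
S=P[...,:2]@h;t=P[...,:2]@n
red=(I[...,0]>60)&(I[...,0]>2*I[...,1])&(P[...,2]>55)&(P[...,2]<140);print("scoop t",np.percentile(t[red],[1,50,99]),"s",np.percentile(S[red],[1,99]),"z max rim",np.percentile(P[red][:,2],[1,50,99]))
w=(P[...,2]>106)&(P[...,2]<115)&~red&(S>S[red].max()-40)&(S<225)
for lo,hi in((520,560),(600,640)): 
    g=w&(t>lo)&(t<hi);print("wall",g.sum(),np.percentile(t[g],[2,50,98]) if g.any() else 0)
print("tcp t",c["ee_pos"][:2]@n,"s",c["ee_pos"][:2]@h)
g=(abs(t-578)<25)&(P[...,2]>25)&(P[...,2]<62)&~red&(S>205)&(S<250);print("stop",np.median(S[g]) if g.any() else 0,g.sum())
E
```

```text
time: 23.55
ee_pos: [552.0, -215.3, 126.6]
orientation: [3.128, -0.28, 0.003]
force: [0.2, 1.1, -1.7]
opening: 0.112
grasp_force: 25.0
t 23.55 at [ 552.  -215.3  126.6] yaw -0.1785 q [-0.39  0.54  1.78 -0.    0.82  1.36]
shift [-0.1 83.9  0.6] turn [ 0.0005 -0.0019 -0.0025] | rows ~ 2
scoop t [562.82901128 593.02195588 610.46269681] s [ 94.94149778 137.64135107] z max rim [ 56.45509615 120.23318498 136.55827618]
wall 0 0
wall 2875 [616.43417645 619.59663327 622.27510272]
tcp t 581.1714107120317 s 115.18315010454343
stop 225.89579673130024 1649
```

```bash
python3 steer.py '-1 20 0 0 0 0;-1 45 0 0 0 0;-1 65 0 0 0 0;-1 78 0 0 0 0;-1 82 0 0 0 0;-1 82 0 0 0 0;-1 82 0 0 0 0'; python3 steer.py '0 0 3 0 0 0;0 0 5 0 0 0;0 0 6 0 0 0;0 0 6 0 0 0'; python3 go.py 535.6 -303 119.8 -0.176
```

```text
time: 24.3
ee_pos: [536.5, -293.2, 125.5]
orientation: [-3.129, 0.276, 0.0]
force: [-0.7, -0.1, -2.8]
opening: 0.111
grasp_force: 25.0
time: 24.7
ee_pos: [536.6, -293.7, 120.5]
orientation: [-3.129, 0.276, -0.0]
force: [-2.9, 2.3, 8.4]
opening: 0.107
grasp_force: 25.0
t 24.7 at [ 536.6 -293.7  120.5] yaw -0.1758 q [-0.52  0.57  1.74  0.    0.84  1.23]
shift [0.7 9.4 0.7] turn [-0.0001 -0.0001  0.0002] | rows ~ 1
```

```bash
python3 steer.py '0 3 -0.6 0 0 0;0 5 -0.6 0 0 0;0 7 -0.6 0 0 0;0 7 -0.6 0 0 0'; python3 steer.py '0 1.5 0 0 0 0;0 1.5 0 0 0 0'
```

```text
time: 25.1
ee_pos: [535.3, -300.8, 120.5]
orientation: [-3.129, 0.277, -0.0]
force: [-1.5, 2.8, 4.9]
opening: 0.115
grasp_force: 25.0
time: 25.3
ee_pos: [535.1, -301.9, 120.5]
orientation: [-3.128, 0.277, -0.0]
force: [-0.1, 4.9, 6.9]
opening: 0.114
grasp_force: 25.0
```

```bash
python3 steer.py '0 1.5 0 0 0 0;0 1.5 0 0 0 0'; python3 go.py 535.6 -303 119.8 -0.176
```

```text
time: 25.5
ee_pos: [535.1, -302.3, 120.6]
orientation: [-3.127, 0.278, -0.0]
force: [0.5, 10.5, 7.8]
opening: 0.11
grasp_force: 25.0
t 25.5 at [ 535.1 -302.3  120.6] yaw -0.1771 q [-0.53  0.57  1.73  0.    0.84  1.21]
shift [0.7 0.6 0.8] turn [-0.0027  0.0001 -0.0011] | rows ~ 1
```

```bash
python3 steer.py '0 -1 0 0 0 0;0 -1 0 0 0 0'; python3 steer.py '0 -1 0 0 0 0;0 -1 0 0 0 0;0 -1 0 0 0 0;0 -1 0 0 0 0' 0.33; python3 steer.py '0 0 -30 0 0 0;0 0 -70 0 0 0;0 0 -110 0 0 0;0 0 -150 0 0 0;0 0 -150 0 0 0'; python3 w.py w8; python3 - <<'E'
from h import *
c=load("w8");P=cloud(c,c);I=c["img"].astype(int);h=np.array([np.cos(-1.747),np.sin(-1.747)]);n=np.array([-h[1],h[0]])
S=P[...,:2]@h;t=P[...,:2]@n
red=(I[...,0]>60)&(I[...,0]>2*I[...,1])&(P[...,1]<-250)
for a,b in((112,126),(66,78)):
    q=P[red&(P[...,2]>a)&(P[...,2]<b)];r=cv2.minAreaRect(q[:,:2].astype(np.float32));ce=np.array(r[0]);print(len(q),"z",np.median(q[:,2]),r,"s %.1f t %.1f"%(ce@h,ce@n))
w=(P[...,2]>106)&(P[...,2]<115)&~red&(S>120)&(S<225)
for lo,hi in((520,560),(600,640)):
    g=w&(t>lo)&(t<hi);print("wall",g.sum(),np.median(t[g]) if g.any() else 0)
g=(abs(t-578)<25)&(P[...,2]>66)&(P[...,2]<72)&~red&(S>205)&(S<250);print("stop top from s",np.percentile(S[g],[2,50]) if g.any() else 0,g.sum())
E
```

```text
time: 25.7
ee_pos: [535.1, -302.1, 120.5]
orientation: [-3.128, 0.277, -0.0]
force: [-0.7, 5.5, 6.3]
opening: 0.113
grasp_force: 25.0
time: 26.1
ee_pos: [534.9, -302.2, 120.0]
orientation: [3.129, -0.277, -0.0]
force: [0.7, 0.5, 0.2]
opening: 0.326
grasp_force: 0.0
time: 26.6
ee_pos: [537.6, -303.7, 276.4]
orientation: [3.125, -0.276, 0.015]
force: [-0.1, -1.1, 0.6]
opening: 0.328
grasp_force: 0.0
656 z 119.44995659215306 ((531.6846313476562, -300.64495849609375), (9.339800834655762, 55.44649124145508), 79.91527557373047) s 202.8 t 576.2
627 z 71.34827961093492 ((531.4408569335938, -301.3050537109375), (45.024051666259766, 63.871131896972656), 79.93067169189453) s 203.5 t 576.0
wall 734 539.8140972846431
wall 806 619.1520367204425
stop top from s [226.51902212 237.91360617] 1050
```

View pics/w8.png

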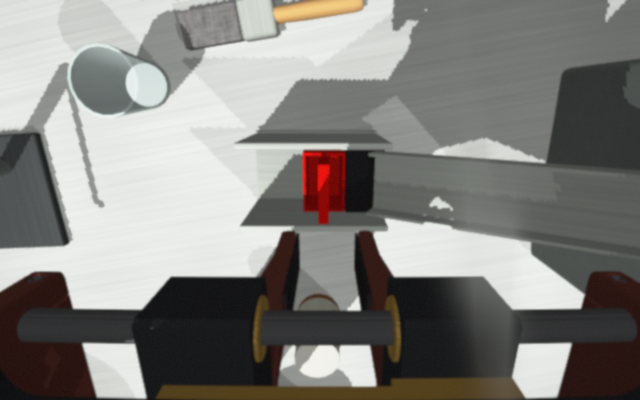

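The wrist view shows the scoop at (323,182), flat against the black stop at (358,182) and between the walls. Its bar is at 119.5, so it stands on the floor. It is about 1 mm from the stop, 3.5 mm off the middle and squared to it. I do a quick check of the hung pieces and then hand in.

```bash
python3 steer.py '0 0 0 0 0 0;0 0 0 0 0 0;0 0 0 0 0 0'; python3 - <<'E'
from h import *;from station import bot
c=bot.camera("scene");P=cloud(c).reshape(-1,3);P=P[~np.isnan(P[:,0])]
for a,b in((505,540),(560,600)):
    q=P[(P[:,2]>211)&(P[:,2]<222)&(P[:,0]>a)&(P[:,0]<b)&(P[:,1]>270)&(P[:,1]<350)];print(len(q),np.median(q,0).round(1))
    assert len(q)>20
print(bot.job_done())
E
```

```text
time: 26.95
ee_pos: [534.3, -301.6, 268.4]
orientation: [-3.128, 0.276, 0.004]
force: [-0.4, 0.4, -0.4]
opening: 0.332
grasp_force: 0.0
74 [525.8 308.6 217.5]
84 [584.5 311.2 218.1]
the job is handed in; nothing more can be done
None
```

I handed the job in at about 27 s: the lid and tamper hang on the spare hook, and the red scoop, stood on the counter and regrasped on the way, is upright in the hopper about 1 mm from the back stop and square to it; no verdict was returned.

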